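Seat the matching thread comb in the spindle's thread

ROBOT

A 7-joint arm with a two-finger parallel gripper is mounted at the origin on a cart in front of the work surface, level with it; the furniture and walls round the work are solid. World frame = base frame: x ahead of the robot, y to its left, z up, the work surface at z = 0. Lengths are in m, angles in rad, forces in N, time in s.
With the tool pointing down it reaches from about 0.425 to 0.95 m from the base axis. Payload 16.7 kg.
Tool frame: the origin (TCP) lies midway between the tips of the shut fingers; the grasp point (between the pads) lies 19 mm behind it; z points along the fingers, y is the direction in which the jaws open and shut (so a half turn about z gives the same grasp; the last joint's range is limited). The gripper opens to 94 mm and grips with 3 to 60 N. Pads are 16 mm wide; open, the fingers measure 119 mm over their backs; the gripper's body (75 mm by 177 mm) begins 78 mm behind the grasp point.
Start: joints at [-1.494, 0.426, 0.074, 1.606, -0.034, 1.111, -0.067], TCP at [0.151, 0.658, 0.168] pointing down, gripper open.
Joint ranges: [-2.85, 2.85], [-0.5, 2.14], [-1.23, 1.37], [0.21, 2.46], [-1.02, 4.16], [0.16, 2.05], [-2.73, 2.73]. Speed limits (rad/s): [1.89, 1.89, 2.39, 2.39, 3.01, 3.01, 3.01].

INTERFACE

Orientations are given as a rotation vector (axis times angle).
In Python, from station import bot gives the robot as it stands.
- The arm moves only by the tool carry_out, never from a script. Its argument "steps" is one flat list of numbers, 5 for each row, row after row: the finger opening in cm, from 0 to 9.4, then the shift along the world's x, y, z in cm, then the turn about the world's z in degrees. In form: [fingers, x, y, z, roll, fingers, x, y, z, roll, ...]. A call has 1 to 12 rows; each row is the pose to reach, as a shift and turn from the pose commanded when the call began; what a row does not reach only later rows make up. A row lasts 1/10 s, in which the tool goes at most 50 mm and 8.59 degrees, less where a joint would pass 70% of its speed; a pose out of reach is approached as far as the arm can. A call with a gripper value outside its range is refused whole. The fingers move at their own pace and stop on an object; "squeeze" is the grip in N (left out, the last holds). Time passes only in rows, so rows that repeat a pose let the fingers close. It gives the time, the measured TCP pose, the force and the opening at its end, in the units of the state.
- bot.observe(): the state, without advancing time (a new reading comes with each control period).
- bot.camera(name): name is "scene" or "top"; returns the picture (420x560x3 uint8, red, green, blue); there is no depth.
- bot.camera_params(name): a dict with "K" (3x3 intrinsics, pixels), "extrinsics" (4x4, takes a point from camera to world coordinates). Camera axes: x right, y up, looking along -z (the intrinsics and any distortion apply to the point x, -y, -z); pixel columns grow to the right and rows downward; lengths in m; the calibration is good to about 2 mm. A picture is of the moment at which its call begins. camera_params takes no time and is no camera call.
- bot.sign_off(): hands the job in, once; it reports no verdict.
Trained networks look in the newest picture that a camera, given by its name, has taken for a name from the list of things; names that differ only in an ending like _2 or _b are one class to them, and where a whole thing is asked for, a point or a joint stands for the part that bears it (a point fixed in the world has none). Each returns a list of dicts, best first, with "conf" (0 to 1); they miss things now and then, are a little off and sometimes report something else, mostly with a low value. They report only what shows in the picture. A call takes as long as a camera call. They do not tell look-alikes from the thing itself.
- bot.find_in(camera, query): "centre" ([column, row] in pixels, amid what is visible of it).
- bot.outline_of(camera, query): "mask" (420x560 bool, what is visible of it) and "centre" ([column, row] in pixels, amid what is visible of it).
- bot.pinpoint(camera, query): "centre" ([column, row] in pixels: a listed point, or the origin of a listed thing).
The state is a dict: "clock": time; "joint_positions": joint angles; "joint_velocities": joint speeds; "effort": joint torques, N m; "tcp_pos": TCP position; "eef_rot": TCP orientation; "wrist_force": force on the tool from outside, world axes, zero at the start; "torque": the same for the moment, N m; "width": finger opening in m.
Only numpy, scipy, OpenCV 4.12 (cv2) and the standard library are available. Lean on these libraries where they do the work, as an engineer would, in place of code of your own. Each camera call takes 0.05 s, during which the arm holds its last target.

TASK

Of the two toothed thread-pitch leaves lying on the desk, take the one whose tooth spacing matches the thread of the spindle clamped in the fixture. Lay it flat on the fixture's rest and seat its teeth fully home in the thread, with every tooth in a groove and both ends of the leaf equally deep; check that it sits flat and let go. Leave the other leaf and the glass stopper where they are.

Things in the scene. Friction and masses are not known exactly. Their poses are not given: they have to be found in the camera images.
- fixture: Fixed thread-checking fixture: dark base plate 120 x 192 x 10 mm with a horizontal steel spindle and, on the robot's side of it, a flat aluminium rest. Origin on the desk below the spindle's middle; y runs along the spindle; x points across it, from rest to spindle (roughly away from the robot). Grey clamp blocks at y = -92 to -70 and 70 to 92, x = -22 to 22 mm, up to 57 mm high.
- rest_top (a point): Centre of the rest's flat top, 37 mm above the desk, at x = -52 mm in the fixture; same axes as the fixture. The top is 66 mm along x (x = -85 to -19 mm of the fixture) and 128 mm along y.
- spindle_axis (a point): Middle of the spindle's axis, 40 mm above the desk, same axes as the fixture. Thread 132 mm long, outside diameter 36 mm, pitch 12 mm, 6 mm deep, V-shaped with flat crests. On the side facing the rest the grooves lie at y = -54, -42, -30, -18, -6, 6, 18, 30, 42, 54 mm.
- coarse_leaf_center (a point): Loose toothed leaf: 5 big teeth at 12 mm spacing. Steel blade 6 mm thick, 60 mm along y; x points to the teeth, z up; 0.12 kg. An upright aluminium grip tab on it is 10 mm thick along x, 36 mm along y, top 61 mm above the underside. This point: middle of the tab, 30 mm above the underside; the blade reaches 15 mm back and 25 mm forward to the root line, the teeth 5.8 mm further.
- coarse_end_left (a point): Point on the coarse leaf: +y end of the root line of its teeth, half-way through the blade (3 mm above the underside). Fully home, the root line is 18.6 mm from the spindle's axis (the tab's middle 43.6 mm), and the tab's middle is at y = -30, -18, -6, 6, 18 or 30 mm of the fixture. The tapered teeth draw into the nearest grooves when the leaf is pushed.
- coarse_end_right (a point): The same at the -y end of the root line, 60 mm from the other end. Teeth lie at y = -24, -12, 0, 12, 24 mm from the tab's middle.
- fine_leaf_center (a point): The other loose leaf: same blade and tab, but 8 small teeth at 7.5 mm spacing, 3.6 mm long. Point and axes as on the coarse leaf.
- stopper_1: Translucent ground-glass stopper lying on its side between the leaves, 24 x 49 x 24 mm; origin at the centre of its underside. To be left alone.
Things that resemble listed ones, but are neither listed nor needed, are in the scene too. What is shaped like the part that bears coarse_leaf_center but turquoise is not meant.

How it is judged:
By the outcome, as a careful person would: the job done as asked, in the order asked, and still so for the second after the job is handed in, with the robot touching nothing.
It also fails if it takes over 48 s, if anything falls off the work surface, if the arm or the gripper's body presses on something with over 40 N, if the wrist force passes 120 N, or if a joint passes its speed limit or range.

## Working session

There is one attempt and no reset: what is moved stays moved. The work goes in short steps, Python scripts to look and compute and a tool call to move; the robot and the scene stay as the last step left them, time stands still between calls to the robot, and variables do not carry over. Pictures are saved under pics/ and viewed, and the job is handed in when it is done.

Besides the shell and the picture viewer there is one more tool, called after ">>>" as name(argument=value, ...) on one line, values as JSON. carry_out: Moves the arm, as the interface text tells. Its arguments: {"type":"object","properties":{"steps":{"type":"array"},"squeeze":{"type":"number"}},"required":["steps"]}

```bash
ls; mkdir -p pics; cat > h.py <<'E'
import numpy as np,cv2
from station import bot
def save(img,n,f=1): 
    cv2.imwrite('pics/'+n,cv2.resize(img[:,:,::-1],None,fx=f,fy=f,interpolation=cv2.INTER_CUBIC))
def ray(cam,px):
    p=bot.camera_params(cam);K=np.array(p['K']);E=np.array(p['extrinsics'])
    d=p.get('distortion',p.get('dist'))
    u=cv2.undistortPoints(np.array([[px]],float),K,None if d is None else np.array(d,float))[0,0]
    v=E[:3,:3]@np.array([u[0],-u[1],-1.]);return E[:3,3],v
def atz(cam,px,z):
    o,v=ray(cam,px);return o+v*(z-o[2])/v[2]
def tri(pairs):
    A=np.zeros((3,3));b=np.zeros(3)
    for cam,px in pairs:
        o,v=ray(cam,px);v=v/np.linalg.norm(v);P=np.eye(3)-np.outer(v,v);A+=P;b+=P@o
    return np.linalg.solve(A,b)
def proj(cam,X):
    p=bot.camera_params(cam);K=np.array(p['K']);E=np.array(p['extrinsics'])
    c=np.linalg.inv(E)@np.append(X,1);c=c[:3]
    q=K@np.array([c[0],-c[1],-c[2]]);return q[:2]/q[2]
E
python3 - <<'E'
from h import *
for c in ('scene','top'):
    save(bot.camera(c),f'{c}0.png'); print(c,bot.camera_params(c))
    for q in ('fixture','rest_top','spindle_axis','coarse_leaf_center','coarse_end_left','coarse_end_right','fine_leaf_center','stopper_1'):
        print(q,[(np.round(d['centre'],1).tolist(),round(d['conf'],2)) for d in bot.pinpoint(c,q)])
print(bot.observe())
E
```

```text
pics
scene {'K': array([[430.46352738,   0.        , 279.63259334],
       [  0.        , 430.46352738, 202.12886854],
       [  0.        ,   0.        ,   1.        ]]), 'extrinsics': array([[ 0.86363056,  0.39136495, -0.31776679,  0.22697889],
       [-0.50403464,  0.65838746, -0.55899466, -0.63081762],
       [-0.00955725,  0.64293034,  0.76586503,  0.78053994],
       [ 0.        ,  0.        ,  0.        ,  1.        ]])}
fixture [([379.7, 268.7], 0.6)]
rest_top [([304.1, 298.5], 0.67), ([379.9, 267.5], 0.54)]
spindle_axis [([383.5, 258.2], 0.77)]
coarse_leaf_center [([254.0, 137.5], 0.93), ([267.4, 250.1], 0.88), ([250.5, 181.0], 0.79), ([213.5, 133.7], 0.72), ([303.6, 297.7], 0.17)]
coarse_end_left [([227.1, 140.5], 0.87), ([269.9, 246.9], 0.86), ([239.2, 181.2], 0.84), ([275.7, 151.8], 0.56), ([382.1, 258.2], 0.36)]
coarse_end_right [([285.7, 260.6], 0.95), ([252.0, 155.9], 0.86), ([206.3, 149.9], 0.76), ([262.1, 180.7], 0.55)]
fine_leaf_center [([318.6, 329.0], 0.75)]
stopper_1 [([306.8, 299.8], 0.64)]
top {'K': array([[446.16710157,   0.        , 279.61585519],
       [  0
[... 845 characters left out ...]
oint_positions': array([-1.49448998,  0.42607009,  0.07390123,  1.60598489, -0.03409642,
        1.11079106, -0.06709588]), 'joint_velocities': array([-8.36718666e-05, -8.57334576e-04,  6.94164387e-04, -1.02432197e-03,
        1.25169285e-04, -8.78470315e-04, -1.62896290e-03]), 'effort': array([ 5.39512548e-04, -9.35472178e+01,  3.66384946e+00, -4.54548740e+01,
       -4.90042381e-02,  1.25845021e-02,  9.43880536e-06]), 'tcp_pos': array([0.15113944, 0.65783806, 0.16819346]), 'eef_rot': array([-3.54021615e-01, -3.12155087e+00, -1.03283684e-05]), 'wrist_force': array([-0.50219244,  0.1345549 , -0.4565499 ]), 'torque': array([-0.03352092, -0.0301585 , -0.0126111 ]), 'width': 0.0937488609607593}
```

View pics/scene0.png

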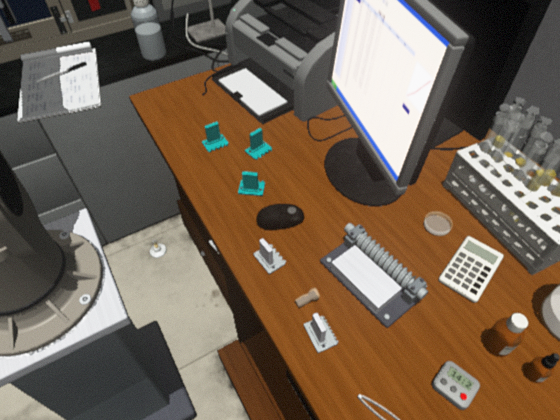

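View pics/top0.png

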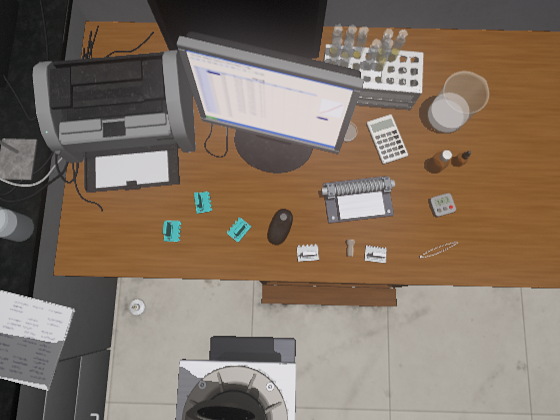

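The fixture is at scene (375,275) and top (360,200). The two grey leaves are at top (307,254) and (375,254), which are scene (268,255) and (320,332). The stopper lies between them at scene (308,297) and top (350,247). The three turquoise look-alikes at upper left are not meant. Next I'll enlarge both leaves to tell the coarse one from the fine one.

```bash
python3 - <<'E'
from h import *
s=bot.camera('scene');t=bot.camera('top')
f=lambda im,c,r,w=24:cv2.resize(im[r-w:r+w,c-w:c+w],(380,290*380//290),interpolation=cv2.INTER_CUBIC)
a=np.hstack([f(s,268,255),f(s,320,330)]);b=np.hstack([f(t,307,252),f(t,376,252)])
img=np.vstack([a,b]);img=cv2.resize(img,(600,600));save(img,'crop1.png')
for c,qs in (('scene',('coarse_leaf_center','fine_leaf_center')),('top',('coarse_leaf_center','fine_leaf_center'))):
    for q in qs: print(c,q,[(np.round(d['centre'],1),round(d['conf'],2),d['mask'].sum()) for d in bot.outline_of(c,q)])
E
```

```text
scene coarse_leaf_center [(array([256.6, 144.5]), 0.84, np.int64(444)), (array([252.2, 184.4]), 0.73, np.int64(492)), (array([269.9, 255.6]), 0.66, np.int64(567)), (array([213.7, 138.1]), 0.59, np.int64(463))]
scene fine_leaf_center [(array([322.2, 333.3]), 0.9, np.int64(791))]
top coarse_leaf_center [(array([307.9, 252.6]), 0.83, np.int64(324)), (array([172.1, 232.3]), 0.83, np.int64(331)), (array([237.2, 228.6]), 0.74, np.int64(329)), (array([203.9, 201.2]), 0.63, np.int64(313))]
top fine_leaf_center [(array([373.6, 255.7]), 0.64, np.int64(310)), (array([309.1, 252. ]), 0.17, np.int64(331))]
```

View pics/crop1.png

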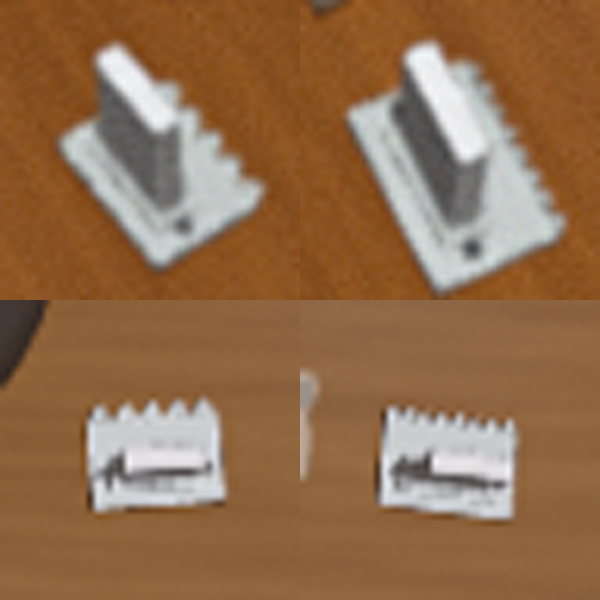

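The leaf with 5 big teeth is the left grey one, at scene (268,255) and top (307,254), so that is the coarse leaf. The right one, at top (375,254), has 8 small teeth and is the fine leaf. Next I'll fit the poses of the leaf and the fixture.

```bash
python3 - <<'E'
from h import *
s=bot.camera('scene');t=bot.camera('top')
print('leaf c',tri([('scene',[267.4,250.1]),('top',[307,254])]), atz('scene',[267.4,250.1],.03),atz('top',[307,254],.03))
print('R',atz('scene',[285.7,260.6],.003),atz('top',[313.5,246.7],.003))
print('L',atz('scene',[269.9,246.9],.003))
print('fx',atz('top',[357.7,188.9],.0),atz('scene',[379.7,268.7],.0))
print('sp',atz('top',[355.7,186.8],.04),atz('scene',[383.5,258.2],.04))
img=cv2.resize(t[160:230,310:410],(800,560),interpolation=cv2.INTER_CUBIC);save(img,'fixt.png')
img=cv2.resize(s[215:325,315:435],(654,600),interpolation=cv2.INTER_CUBIC);save(img,'fixs.png')
img=cv2.resize(t[234:270,285:333],(800,600),interpolation=cv2.INTER_CUBIC);save(img,'leaft.png')
E
```

```text
leaf c [ 0.44445984 -0.18634829  0.03754566] [ 0.45074082 -0.18264366  0.03      ] [ 0.44137166 -0.18565194  0.03      ]
R [ 0.47917541 -0.20943268  0.003     ] [ 0.46578096 -0.20549441  0.003     ]
L [ 0.46750751 -0.16204929  0.003     ]
fx [ 0.64030959 -0.33392026  0.        ] [ 0.63906544 -0.32490098  0.        ]
sp [ 0.63569066 -0.32137946  0.04      ] [ 0.64003122 -0.32517178  0.04      ]
```

View pics/fixt.png

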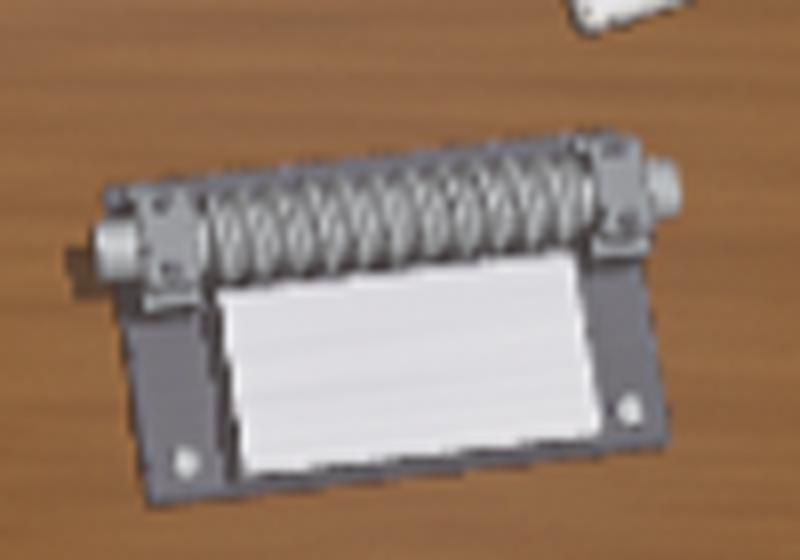

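View pics/fixs.png

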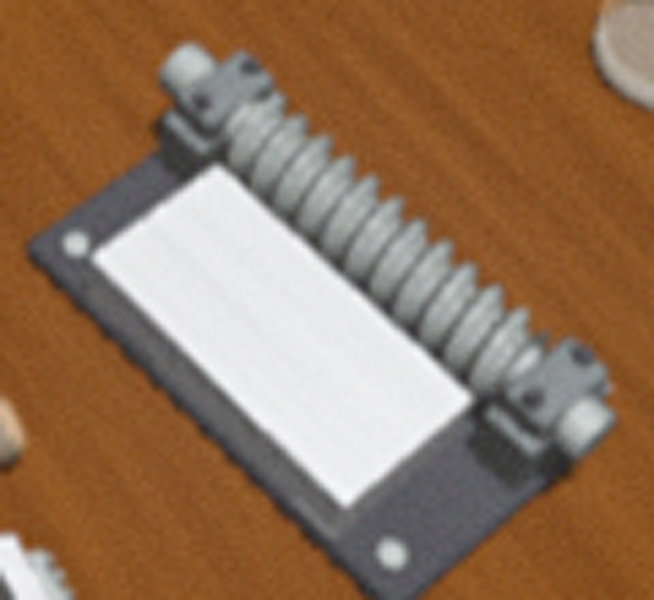

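View pics/leaft.png

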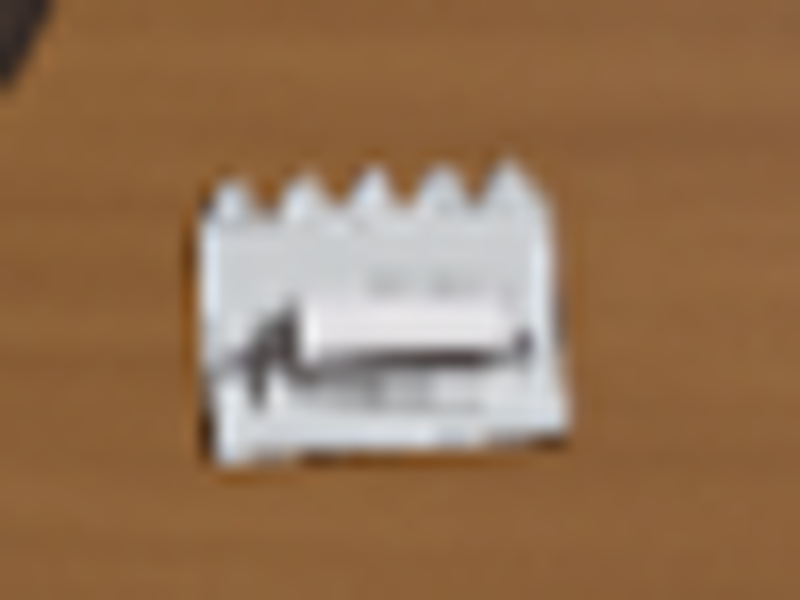

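```bash
cat > fit.py <<'E'
from h import *
from scipy.optimize import least_squares
def full(p,s,o): return (np.array(p)+.5)/s-.5+np.array(o)
def fit(obs,x0):  # obs list (cam, local xyz, px)
    def res(q,o=obs):
        c,s=np.cos(q[2]),np.sin(q[2]);r=[]
        for cam,l,px in o:
            X=np.array([q[0]+c*l[0]-s*l[1],q[1]+s*l[0]+c*l[1],l[2]]);r+=list(proj(cam,X)-px)
        return np.array(r)
    for nm,o in (('scene',[a for a in obs if a[0]=='scene']),('top',[a for a in obs if a[0]=='top']),('both',obs)):
        if len(o)<2: continue
        q=least_squares(res,x0,args=(o,),x_scale=[.01,.01,.05]);
        print(nm,np.round(q.x[:2]*1000,1),round(np.degrees(q.x[2]),2),'rms px',round(np.sqrt(np.mean(q.fun**2)),2))
    return q.x
E
python3 - <<'E'
from fit import *
m=.001
def L(x,y,z): return np.array([x,y,z])*m
rest=[L(-19,64,37),L(-19,-64,37),L(-85,-64,37),L(-85,64,37)]
o=[('top',l,full(p,8,(310,160))) for l,p in zip(rest,[(222,293),(575,258),(602,436),(243,475)])]
o+=[('scene',l,full(p,5.45,(315,215))) for l,p in zip(rest,[(222,165),(470,398),(347,508),(93,256)])]
fit(o,[.64,-.32,.1])
o=[('top',l,full(p,16.667,(285,234))) for l,p in zip([L(25,30,6),L(25,-30,6),L(-15,-30,6),L(-15,30,6),L(5,18,61),L(5,-18,61),L(-5,-18,61),L(-5,18,61)],[(203,225),(547,208),(570,438),(217,463),(305,305),(512,298),(515,350),(308,362)])]
o+=[('scene',l,full(p,6.25,(244,231))) for l,p in zip([L(-15,30,6),L(-15,-30,6),L(-5,18,61),L(5,18,61),L(5,-18,61),L(-5,-18,61)],[(60,143),(160,265),(97,58),(118,45),(182,115),(160,128)])]
fit(o,[.444,-.186,.05])
s=bot.observe();print(s['eef_rot'])
E
```

```text
scene [ 639.2 -328.8] 7.72 rms px 0.43
top [ 634.6 -329.4] 7.35 rms px 0.16
both [ 637.5 -329.2] 7.63 rms px 0.73
scene [ 445.5 -187.7] 6.47 rms px 0.31
top [ 440.3 -189.4] 4.86 rms px 0.26
both [ 443.2 -188.7] 5.56 rms px 0.83
[-3.54044974e-01 -3.12155220e+00  1.13583113e-04]
```

```bash
python3 - <<'E'
from h import *
for n,p,zs in (('printer tray front',(85,190),(0,.03)),('tray right',(180,185),(0,.03)),('printer R front top',(192,150),(.1,.2)),('printer left front',(45,150),(.1,.2)),('mon left bottom',(205,128),(.1,.2)),('mon R',(352,150),(.1,.2,.3)),('mouse',(281,226),(.03,)),('edge L',(55,275),(0,)),('edge Ltop',(85,25),(0,))):
    print(n,[np.round(atz('top',p,z),3).tolist() for z in zs])
print('monR',tri([('top',(352,150)),('scene',(400,188))]))
print('monL',tri([('top',(200,125)),('scene',(330,85))]))
print('prR',tri([('top',(190,152)),('scene',(297,108))]))
E
```

```text
printer tray front [[0.617, 0.468, 0.0], [0.61, 0.454, 0.03]]
tray right [[0.639, 0.189, 0.0], [0.631, 0.182, 0.03]]
printer R front top [[0.713, 0.139, 0.1], [0.678, 0.118, 0.2]]
printer left front [[0.703, 0.545, 0.1], [0.669, 0.489, 0.2]]
mon left bottom [[0.779, 0.107, 0.1], [0.738, 0.088, 0.2]]
mon R [[0.724, -0.302, 0.1], [0.688, -0.286, 0.2], [0.652, -0.27, 0.3]]
mouse [[0.519, -0.111, 0.03]]
edge L [[0.367, 0.525, 0.0]]
edge Ltop [[1.158, 0.529, 0.0]]
monR [ 0.68597344 -0.28462284  0.18964659]
monL [0.78443957 0.10968189 0.13637925]
prR [0.7239067  0.1510781  0.06435443]
```

>>> carry_out(steps=[9.4,3,-3.4,0,-3.5,9.4,6,-6.8,0,-7,9.4,9,-10.2,0,-10.5,9.4,12,-13.6,0,-14,9.4,15,-17,0,-17.5,9.4,18,-20.5,0,-21,9.4,21,-24,0,-24.5,9.4,24,-27.5,0,-28,9.4,27,-31,0,-31.5,9.4,28.2,-35.2,0,-35,9.4,29.4,-39.4,0,-38.5,9.4,30.6,-43.6,0,-42])

```text
clock: 2.5
tcp_pos: [0.4575, 0.2201, 0.1683]
eef_rot: [1.453, 2.785, 0.001]
wrist_force: [1.4, 0.6, 0.5]
width: 0.0939
```

```bash
python3 - <<'E'
from h import *
o=bot.observe();print({k:np.round(v,3) for k,v in o.items()})
E
```

```text
{'clock': np.float64(2.5), 'joint_positions': array([-0.962,  0.153,  0.433,  1.996, -0.076,  1.008,  0.116]), 'joint_velocities': array([ 0.458, -0.158,  0.358,  0.195,  0.012, -0.035,  0.206]), 'effort': array([ -6.807, -52.86 ,   0.635, -42.557,  -0.139,   0.34 ,  -0.829]), 'tcp_pos': array([0.457, 0.22 , 0.168]), 'eef_rot': array([1.453e+00, 2.785e+00, 1.000e-03]), 'wrist_force': array([1.434, 0.567, 0.468]), 'torque': array([-0.051, -0.007, -0.003]), 'width': np.float64(0.094)}
```

>>> carry_out(steps=[9.4,1,-4,0,-3,8,2,-8,0,-6,7,3,-12,0,-9,6,3,-16.5,0,-12,5,2.5,-21,0,-15,5,1.8,-25.5,0,-18,5,1,-30,0,-21,5,0,-34.5,-1,-24,5,-0.8,-38,-2,-27,5,-1.4,-41.1,-4,-29.4,5,-1.4,-41.1,-5,-29.4,5,-1.4,-41.1,-5,-29.4])

```text
clock: 3.7
tcp_pos: [0.4422, -0.1895, 0.1172]
eef_rot: [-2.11, -2.326, 0.002]
wrist_force: [0.3, -0.3, 0.5]
width: 0.0496
```

```bash
python3 - <<'E'
from h import *
from scipy.spatial.transform import Rotation as R
o=bot.observe();r=R.from_rotvec(o['eef_rot']).as_matrix();print(r[:,1],np.degrees(np.arctan2(r[1,1],r[0,1])),o['tcp_pos'],o['wrist_force'])
s=bot.camera('scene');t=bot.camera('top')
f=lambda im,c,r,w=40:cv2.resize(im[r-w:r+w,c-w:c+w],(400,400),interpolation=cv2.INTER_CUBIC)
save(np.hstack([f(s,270,240),f(t,307,250)]),'hov.png')
E
```

```text
[ 0.99525503  0.09727832 -0.00208811] 5.5824778279977325 [ 0.44218317 -0.18946217  0.11719352] [ 0.26390371 -0.33307226  0.5071377 ]
```

View pics/hov.png

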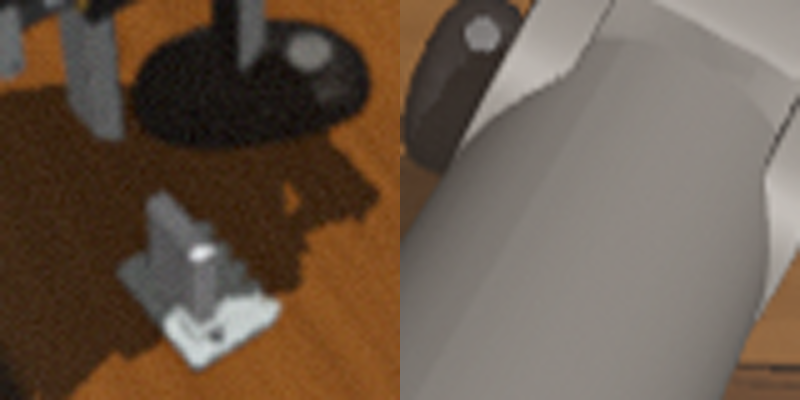

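```bash
python3 - <<'E'
from h import *
p=np.array(bot.observe()['tcp_pos']);j=np.array([.9953,.0973,0]);w=np.array([-.0973,.9953,0])
for s in(-1,1):
  for a in(25,37.5):
    for b in(-8,8): print(s,a,b,(proj('scene',p+s*a*1e-3*j+b*1e-3*w)-[230,200])*5)
E
```

```text
-1 25 -8 [127.91198034 186.44946225]
-1 25 8 [104.4910224  158.65899859]
-1 37.5 -8 [100.1302658  202.62117845]
-1 37.5 8 [ 76.86304809 174.50525935]
1 25 -8 [235.93017332 123.57214924]
1 25 8 [211.94252602  97.02927049]
1 37.5 -8 [262.18349867 108.2901073 ]
1 37.5 8 [238.06558882  82.04616459]
```

>>> carry_out(steps=[5,0,0,-2,0,5,0,0,-4,0,5,0,0,-6,0,5,0,0,-8,0,5,0,0,-9.4,0,5,0,0,-9.4,0], squeeze=30)

```text
clock: 4.4
tcp_pos: [0.4428, -0.1883, 0.0234]
eef_rot: [-2.106, -2.329, 0.001]
wrist_force: [0.6, -0.1, 0.6]
width: 0.0501
```

```bash
python3 - <<'E'
from h import *
s=bot.camera('scene')
f=lambda im,c,r,w=40:cv2.resize(im[r-w:r+w,c-w:c+w],(600,600),interpolation=cv2.INTER_CUBIC)
save(f(s,270,240),'down.png')
E
```

```text
(no output)
```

View pics/down.png

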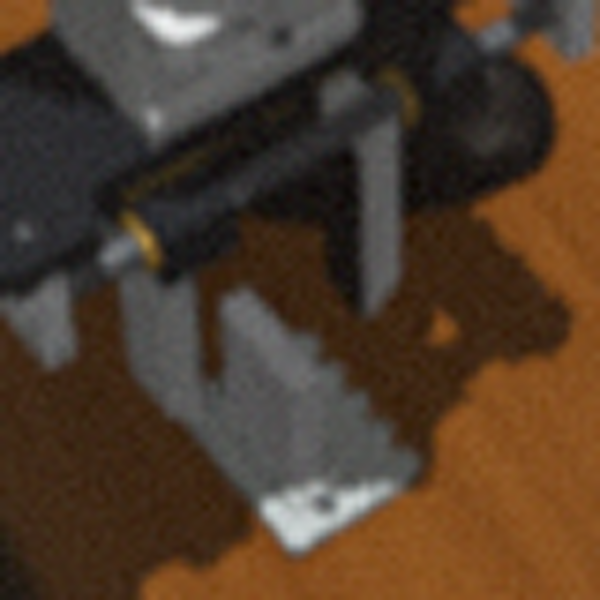

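```bash
python3 - <<'E'
from h import *
p=np.array(bot.observe()['tcp_pos']);j=np.array([.9953,.0973,0]);w=np.array([-.0973,.9953,0])
q=lambda X:np.round((proj('scene',X)-[230,200])*7.5).astype(int).tolist()
for s in(-1,1):
  for a in(25,37.5):
    print(s,a,[q(p+s*a*1e-3*j+b*1e-3*w+np.array([0,0,h])) for b in(-8,8) for h in (0,.02,.08)])
L=[443.2,-188.7];c,sn=np.cos(np.radians(5.56)),np.sin(np.radians(5.56))
for l in [(5,18,61),(5,-18,61),(-5,-18,61),(-5,18,61),(-15,-30,6),(-15,30,6),(25,-30,6)]:
  print(l,q(np.array([L[0]+c*l[0]-sn*l[1],L[1]+sn*l[0]+c*l[1],l[2]])/1000))
s=bot.camera('scene');save(cv2.resize(s[150:300,190:350],(800,750)),'wide.png',.8)
E
```

```text
-1 25 [[210, 481], [206, 441], [194, 313], [177, 440], [173, 400], [160, 271]]
-1 37.5 [[171, 504], [167, 464], [153, 337], [139, 463], [134, 423], [119, 295]]
1 25 [[358, 390], [357, 349], [354, 219], [325, 351], [324, 310], [319, 179]]
1 37.5 [[395, 367], [394, 327], [393, 196], [361, 329], [360, 288], [357, 157]]
(5, 18, 61) [241, 286]
(5, -18, 61) [317, 376]
(-5, -18, 61) [286, 394]
(-5, 18, 61) [210, 304]
(-15, -30, 6) [287, 553]
(-15, 30, 6) [167, 404]
(25, -30, 6) [405, 479]
```

View pics/wide.png

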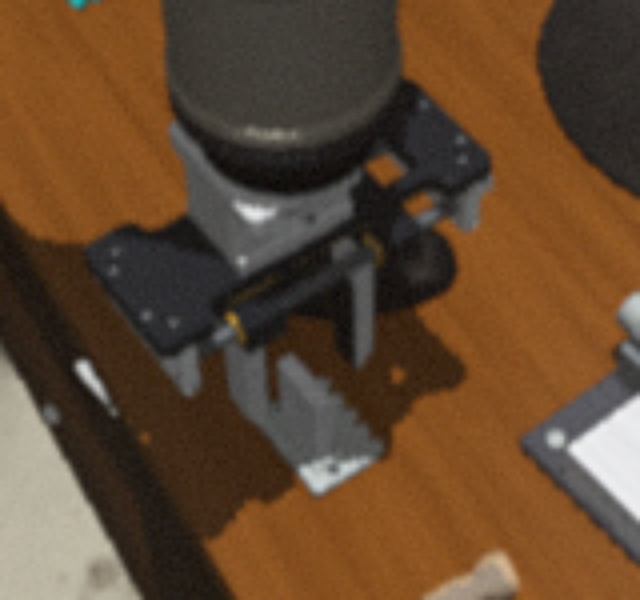

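```bash
python3 - <<'E'
from h import *
s=np.mean([bot.camera('scene').astype(float) for _ in range(4)],0)
c=s[205:285,235:300];c=np.clip(255*(c/255)**.6*1.1,0,255).astype(np.uint8)
save(cv2.resize(c,None,fx=7.5,fy=7.5,interpolation=cv2.INTER_LANCZOS4),'enh.png')
E
```

```text
(no output)
```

View pics/enh.png

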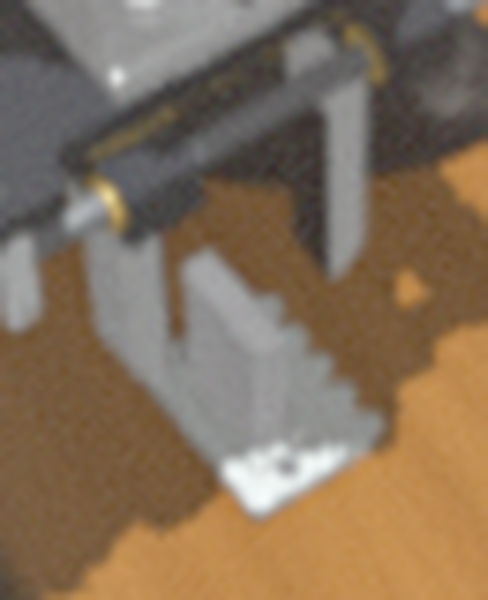

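>>> carry_out(steps=[2.2,0,0,0,0,2.2,0,0,0,0,2.2,0,0,0,0,2.2,0,0,0,0], squeeze=5)

```text
clock: 5.1
tcp_pos: [0.4432, -0.1891, 0.0242]
eef_rot: [-2.109, -2.328, -0.0]
wrist_force: [-0.3, 0.7, -0.7]
width: 0.0231
```

```bash
python3 - <<'E'
from h import *
s=np.mean([bot.camera('scene').astype(float) for _ in range(4)],0)
c=s[205:285,235:300];c=np.clip(255*(c/255)**.6*1.1,0,255).astype(np.uint8)
save(cv2.resize(c,None,fx=7.5,fy=7.5,interpolation=cv2.INTER_LANCZOS4),'enh2.png')
p=np.array(bot.observe()['tcp_pos']);j=np.array([.9953,.0973,0]);w=np.array([-.0973,.9953,0]);print(p)
q=lambda X:np.round((proj('scene',X)-[235,205])*7.5).astype(int).tolist()
for s in(-1,1):
  for a in(11,23.5):
    print(s,a,[q(p+s*a*1e-3*j+b*1e-3*w+np.array([0,0,h])) for b in(-8,8) for h in (0,.02,.08)])
E
```

```text
[ 0.44311762 -0.18920471  0.0241546 ]
-1 11 [[215, 419], [212, 379], [203, 250], [182, 379], [179, 339], [168, 209]]
-1 23.5 [[177, 442], [174, 402], [162, 274], [145, 402], [141, 362], [128, 233]]
1 11 [[280, 379], [279, 338], [273, 209], [247, 340], [245, 299], [238, 169]]
1 23.5 [[317, 356], [316, 316], [313, 186], [284, 318], [282, 277], [277, 146]]
```

View pics/enh2.png

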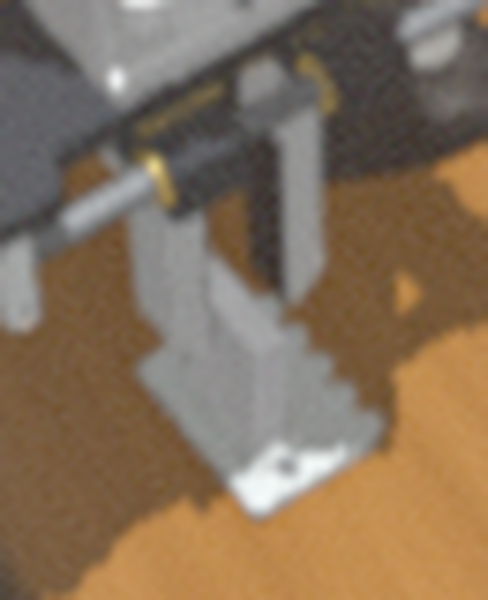

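The fingertips look about 10 px higher in the scene picture than the reported TCP predicts. Either they really are about 35 mm higher, or they are displaced sideways. To tell which, I'll raise 10 mm and close gently.

>>> carry_out(steps=[2.2,0,0,1,0,0.5,0,0,1,0,0.5,0,0,1,0,0.5,0,0,1,0,0.5,0,0,1,0], squeeze=4)

```text
clock: 5.8
tcp_pos: [0.4431, -0.1891, 0.0341]
eef_rot: [-2.109, -2.328, 0.0]
wrist_force: [0.1, -0.0, -0.2]
width: 0.0054
```

```bash
python3 - <<'E'
from h import *
s=np.mean([bot.camera('scene').astype(float) for _ in range(4)],0)
c=s[205:285,235:300];c=np.clip(255*(c/255)**.6*1.1,0,255).astype(np.uint8)
save(cv2.resize(c,None,fx=7.5,fy=7.5,interpolation=cv2.INTER_LANCZOS4),'enh3.png')
print(bot.observe()['width'])
E
```

```text
0.004803429342594493
```

View pics/enh3.png

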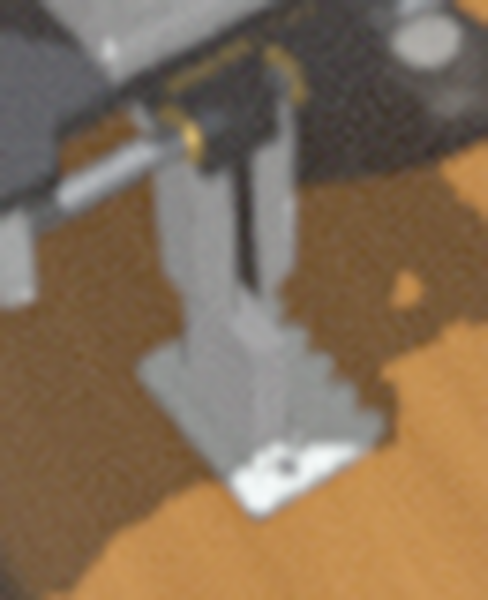

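>>> carry_out(steps=[3,0,0,0,0,3,0,0,0,0,3,0,0,-1,0,3,0,0,-2.2,0,3,0,0,-2.2,0,0.5,0,0,-2.2,0,0.5,0,0,-2.2,0,0.5,0,0,-2.2,0], squeeze=4)

```text
clock: 6.8
tcp_pos: [0.4434, -0.1893, 0.0124]
eef_rot: [2.109, 2.328, 0.0]
wrist_force: [0.7, 0.9, -1.2]
width: 0.0103
```

```bash
python3 - <<'E'
from h import *
s=np.mean([bot.camera('scene').astype(float) for _ in range(4)],0)
c=s[205:285,235:300];c=np.clip(255*(c/255)**.6*1.1,0,255).astype(np.uint8)
save(cv2.resize(c,None,fx=7.5,fy=7.5,interpolation=cv2.INTER_LANCZOS4),'enh4.png')
print(bot.observe()['width'])
E
```

```text
0.010022232578632297
```

View pics/enh4.png

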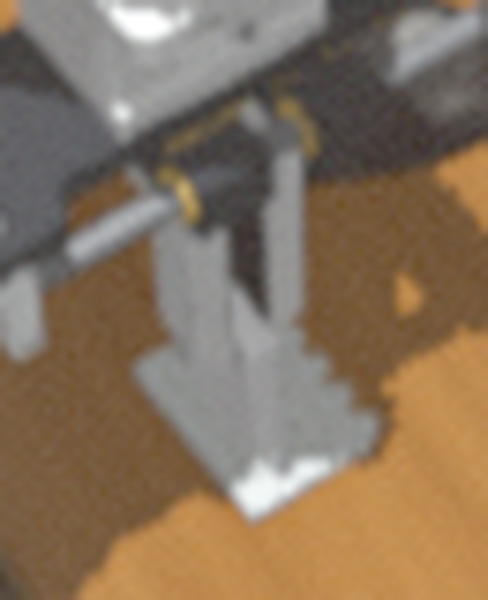

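Confirmed: the fingers closed to 4.8 mm with nothing between them at reported z = 0.034, and gripped the tab at 10 mm at z = 0.012. So the tips sit about 35 mm above the reported TCP. I'll open and go down another 25 mm for a deeper grip.

>>> carry_out(steps=[2.6,0,0,0,0,2.6,0,0,0,0,2.6,0,0,-0.8,0,2.6,0,0,-1.6,0,2.6,0,0,-2.1,0,2.6,0,0,-2.5,0,2.6,0,0,-2.5,0], squeeze=5)

```text
clock: 7.7
tcp_pos: [0.4427, -0.1892, -0.0135]
eef_rot: [-2.109, -2.328, 0.001]
wrist_force: [0.0, -0.0, -0.5]
width: 0.0258
```

```bash
python3 - <<'E'
from h import *
s=np.mean([bot.camera('scene').astype(float) for _ in range(4)],0)
c=s[205:285,235:300];c=np.clip(255*(c/255)**.6*1.1,0,255).astype(np.uint8)
save(cv2.resize(c,None,fx=7.5,fy=7.5,interpolation=cv2.INTER_LANCZOS4),'enh5.png')
E
```

```text
(no output)
```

View pics/enh5.png

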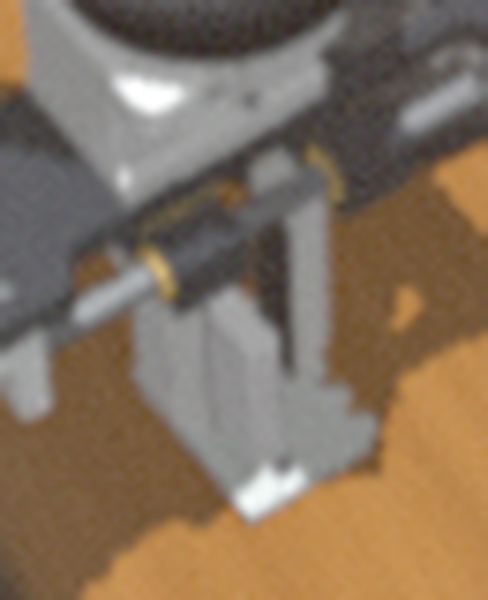

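>>> carry_out(steps=[0.5,0,0,0,0,0.5,0,0,0,0,0.5,0,0,0,0,0.5,0,0,0,0,0.5,0,0,1,0,0.5,0,0,2,0,0.5,0,0,3,0], squeeze=40)

```text
clock: 8.6
tcp_pos: [0.4431, -0.1893, 0.0182]
eef_rot: [2.109, 2.328, 0.0]
wrist_force: [-0.0, 1.3, -1.5]
width: 0.0096
```

```bash
python3 - <<'E'
from h import *
s=np.mean([bot.camera('scene').astype(float) for _ in range(2)],0)
c=s[185:285,225:325];c=np.clip(255*(c/255)**.6*1.1,0,255).astype(np.uint8)
save(cv2.resize(c,None,fx=6,fy=6,interpolation=cv2.INTER_LANCZOS4),'lift.png')
o=bot.observe();print(o['width'],o['wrist_force'],o['tcp_pos'])
E
```

```text
0.009402015280792986 [-0.31400434 -0.41133896 -1.98302952] [ 0.44410674 -0.18931843  0.01871241]
```

View pics/lift.png

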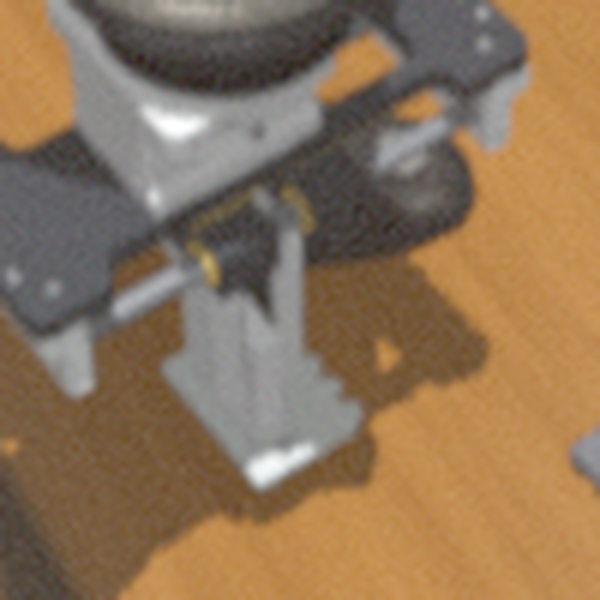

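The leaf is held level with its teeth pointing forward, width 9.5 mm. Next I'll carry it to a point 12 mm behind the seat, above the rest.

>>> carry_out(steps=[0.5,0,0,3,0,0.5,0,0,6,0,0.5,1,-1.2,7,0,0.5,3.5,-4.3,7,0.5,0.5,6,-7.5,7,1,0.5,8.5,-10.5,7,1.5,0.5,11,-13.6,7,2,0.5,13,-16,7,2,0.5,14.3,-17.7,6,2,0.5,14.3,-17.7,5,2,0.5,14.3,-17.7,5,2])

```text
clock: 9.8
tcp_pos: [0.585, -0.3656, 0.0653]
eef_rot: [-2.067, -2.362, 0.002]
wrist_force: [0.1, -0.1, -1.8]
width: 0.0097
```

```bash
python3 - <<'E'
from h import *
s=bot.camera('scene');t=bot.camera('top')
save(cv2.resize(s[165:325,285:455],(637,600),interpolation=cv2.INTER_CUBIC),'arr.png')
save(cv2.resize(t[140:230,300:420],(800,600),interpolation=cv2.INTER_CUBIC),'arrt.png')
o=bot.observe();print(o['width'],o['wrist_force'],o['tcp_pos'])
E
```

```text
0.009662321913175169 [ 0.49726048 -0.31215889 -1.02862618] [ 0.58561789 -0.36536576  0.06702969]
```

View pics/arr.png

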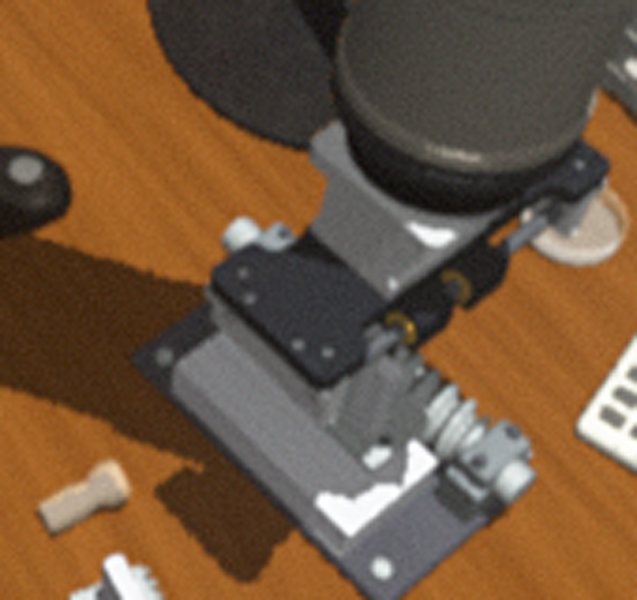

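View pics/arrt.png

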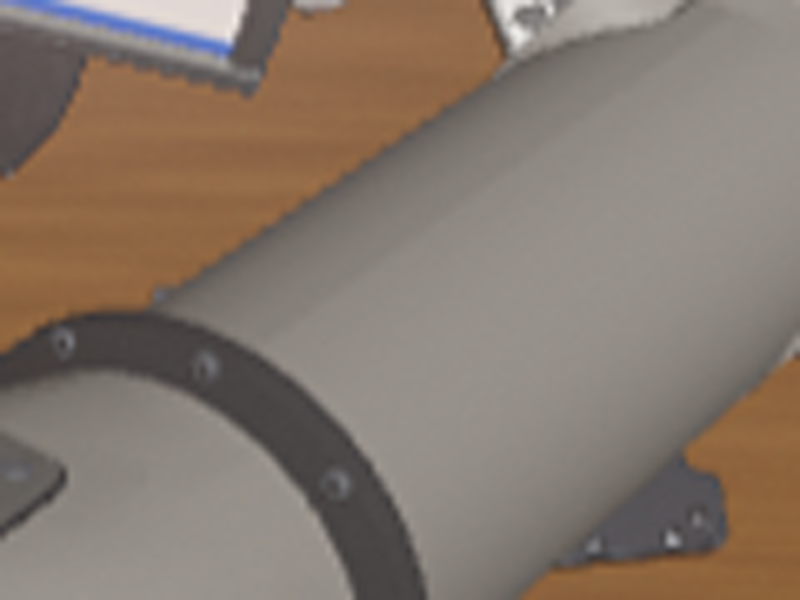

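>>> carry_out(steps=[0.5,0,0,-1.5,0,0.5,0,0,-3,0,0.5,0,0,-3.7,0,0.5,0,0,-4,0,0.5,0,0,-4,0,0.5,0,0,-4,0])

```text
clock: 10.5
tcp_pos: [0.5862, -0.3664, 0.0275]
eef_rot: [2.068, 2.364, -0.0]
wrist_force: [0.3, 0.4, -1.1]
width: 0.0096
```

```bash
python3 - <<'E'
from h import *
s=np.mean([bot.camera('scene').astype(float) for _ in range(4)],0)
c=s[245:315,335:430];c=np.clip(255*(c/255)**.7*1.1,0,255).astype(np.uint8)
save(cv2.resize(c,None,fx=8,fy=8,interpolation=cv2.INTER_LANCZOS4),'low.png')
o=bot.observe();print(o['width'],o['wrist_force'],o['tcp_pos'])
E
```

```text
0.009343385106850892 [-0.15481899  0.06969081 -1.61480312] [ 0.58631223 -0.36632934  0.0275721 ]
```

View pics/low.png

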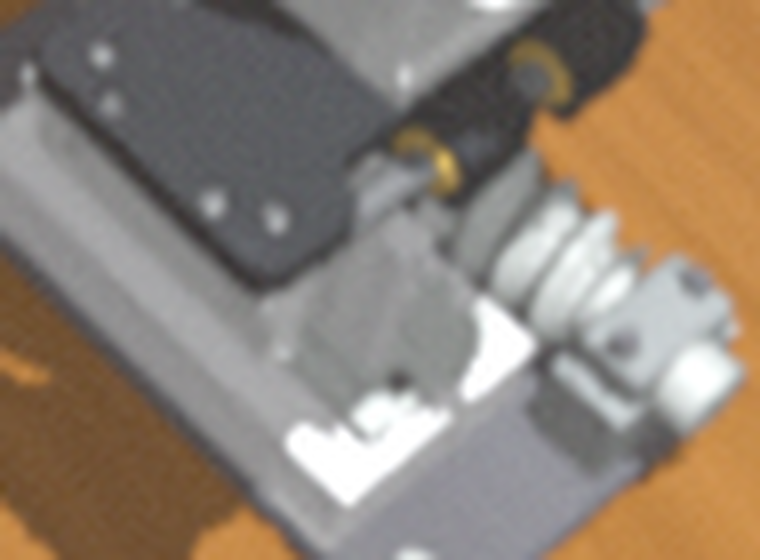

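>>> carry_out(steps=[0.5,0,0,-0.2,0,0.5,0,0,-0.3,0,0.5,0,0,-0.35,0,0.5,0,0,-0.35,0])

```text
clock: 11.1
tcp_pos: [0.5862, -0.3662, 0.0243]
eef_rot: [-2.068, -2.365, -0.001]
wrist_force: [-3.6, 2.2, 9.9]
width: 0.0097
```

>>> carry_out(steps=[0.5,0.2,0,0.02,0,0.5,0.4,0.05,0.02,0,0.5,0.5,0.07,0.02,0,0.5,0.5,0.07,0.02,0])

```text
clock: 11.5
tcp_pos: [0.591, -0.3661, 0.0244]
eef_rot: [2.068, 2.364, -0.001]
wrist_force: [-3.3, -1.0, 5.9]
width: 0.0097
```

```bash
cat > st.py <<'E'
from h import *
o=bot.observe();print(np.round(o['width'],4),np.round(o['wrist_force'],1),np.round(o['torque'],2),np.round(o['tcp_pos'],4))
E
python3 st.py
```

```text
0.0097 [-3.3 -1.   5.9] [-0.08  0.83 -0.05] [ 0.591  -0.3661  0.0244]
```

Sliding smoothly. I'll continue in small increments toward the seat.

>>> carry_out(steps=[0.5,0.1,0.01,0,0,0.5,0.2,0.03,0,0,0.5,0.3,0.04,0,0,0.5,0.4,0.05,0,0,0.5,0.4,0.05,0,0])

```text
clock: 12.0
tcp_pos: [0.595, -0.3657, 0.0244]
eef_rot: [2.068, 2.364, -0.001]
wrist_force: [-2.2, -0.5, 6.8]
width: 0.0099
```

```bash
python3 st.py
```

```text
0.0099 [-2.2 -0.5  6.8] [-0.13  0.88  0.04] [ 0.595  -0.3657  0.0244]
```

>>> carry_out(steps=[0.5,0.1,0.01,0,0,0.5,0.2,0.03,0,0,0.5,0.2,0.03,0,0])

```text
clock: 12.3
tcp_pos: [0.597, -0.3654, 0.0244]
eef_rot: [2.068, 2.364, -0.001]
wrist_force: [-2.5, -1.0, 5.8]
width: 0.01
```

```bash
python3 st.py; python3 - <<'E'
from h import *
s=np.mean([bot.camera('scene').astype(float) for _ in range(4)],0)
c=s[245:315,335:430];c=np.clip(255*(c/255)**.7*1.1,0,255).astype(np.uint8)
save(cv2.resize(c,None,fx=8,fy=8,interpolation=cv2.INTER_LANCZOS4),'in1.png')
E
```

```text
0.01 [-2.5 -1.   5.8] [-0.17  0.78 -0.03] [ 0.597  -0.3654  0.0244]
```

View pics/in1.png

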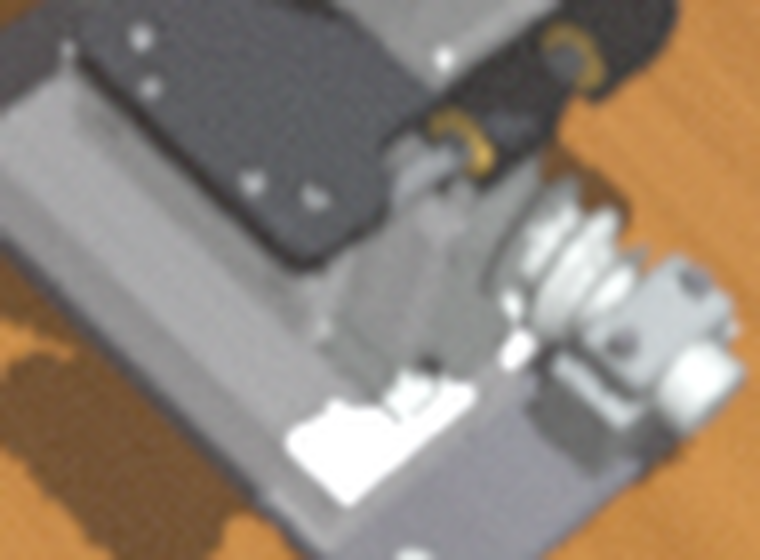

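>>> carry_out(steps=[0.5,0.05,0.01,0,0,0.5,0.1,0.01,0,0,0.5,0.15,0.02,0,0,0.5,0.15,0.02,0,0])

```text
clock: 12.9
tcp_pos: [0.5984, -0.3652, 0.0244]
eef_rot: [2.068, 2.364, -0.001]
wrist_force: [-3.5, -0.7, 5.8]
width: 0.0102
```

```bash
python3 st.py
```

```text
0.0102 [-3.5 -0.7  5.8] [-0.21  0.96 -0.04] [ 0.5984 -0.3652  0.0244]
```

>>> carry_out(steps=[0.5,0.05,0.01,0,0,0.5,0.1,0.01,0,0,0.5,0.1,0.01,0,0,0.5,0.1,0.01,0,0])

```text
clock: 13.3
tcp_pos: [0.5993, -0.3651, 0.0243]
eef_rot: [2.069, 2.364, -0.001]
wrist_force: [-3.9, -1.4, 5.8]
width: 0.0094
```

```bash
python3 st.py
```

```text
0.0094 [-3.9 -1.4  5.8] [-0.17  0.96  0.05] [ 0.5993 -0.3651  0.0243]
```

>>> carry_out(steps=[0.5,0.05,0.01,0,0,0.5,0.1,0.01,0,0,0.5,0.1,0.01,0,0,0.5,0.15,0.02,0,0,0.5,0.15,0.02,0,0])

```text
clock: 13.8
tcp_pos: [0.6, -0.3651, 0.0244]
eef_rot: [-2.069, -2.364, 0.002]
wrist_force: [-7.9, -0.9, 9.3]
width: 0.0101
```

```bash
python3 st.py
```

```text
0.0101 [-7.9 -0.9  9.3] [-0.06  1.93  0.09] [ 0.6    -0.3651  0.0244]
```

>>> carry_out(steps=[0.5,0.05,0.01,0,0,0.5,0.1,0.01,0,0,0.5,0.1,0.01,0,0,0.5,0.1,0.01,0,0])

```text
clock: 14.2
tcp_pos: [0.6002, -0.3651, 0.0244]
eef_rot: [-2.068, -2.362, 0.002]
wrist_force: [-12.6, -0.2, 14.1]
width: 0.0097
```

```bash
python3 st.py; python3 - <<'E'
from h import *
s=np.mean([bot.camera('scene').astype(float) for _ in range(4)],0)
c=s[245:315,335:430];c=np.clip(255*(c/255)**.7*1.1,0,255).astype(np.uint8)
save(cv2.resize(c,None,fx=8,fy=8,interpolation=cv2.INTER_LANCZOS4),'in2.png')
E
```

```text
0.0097 [-12.6  -0.2  14.1] [0.1  3.09 0.15] [ 0.6002 -0.3651  0.0244]
```

View pics/in2.png

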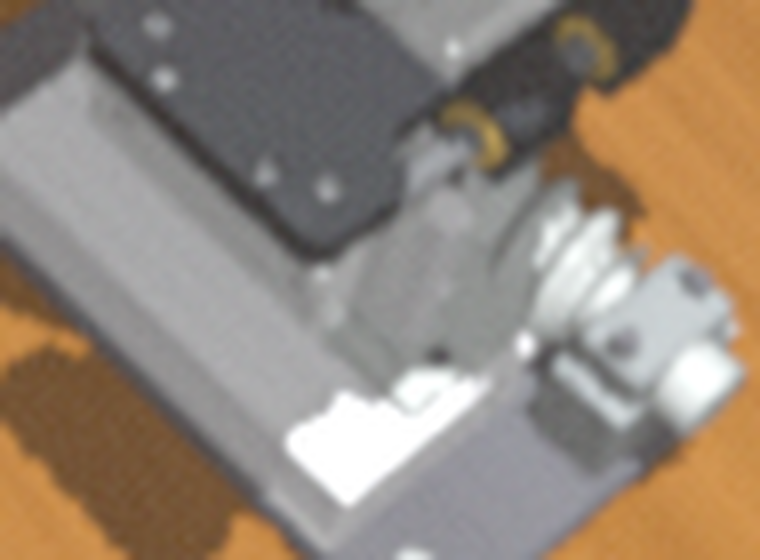

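>>> carry_out(steps=[0.5,0,0,0,0.5,0.5,0,0,0,0.5,0.5,0,0,0,0.5])

```text
clock: 14.7
tcp_pos: [0.6003, -0.3652, 0.0244]
eef_rot: [-2.058, -2.372, 0.002]
wrist_force: [-11.4, 0.3, 11.7]
width: 0.0097
```

```bash
python3 st.py
```

```text
0.0097 [-11.4   0.3  11.7] [-0.07  2.93 -0.02] [ 0.6003 -0.3652  0.0244]
```

>>> carry_out(steps=[0.5,0,0,0,0.5,0.5,0,0,0,0.5,0.5,0,0,0,0.5])

```text
clock: 15.0
tcp_pos: [0.6003, -0.3653, 0.0244]
eef_rot: [-2.049, -2.38, 0.002]
wrist_force: [-11.0, -1.0, 11.9]
width: 0.0095
```

```bash
python3 st.py; python3 -c "
from h import *
from scipy.spatial.transform import Rotation as R
r=R.from_rotvec(bot.observe()['eef_rot']).as_matrix();print(np.degrees(np.arctan2(r[1,1],r[0,1])),r[:,2])"
```

```text
0.0095 [-11.   -1.   11.9] [-0.18  2.79 -0.14] [ 0.6003 -0.3653  0.0244]
8.566587680976676 [-1.88741953e-03 -3.90691030e-04 -9.99998143e-01]
```

Moment about z against jaw yaw: +0.15 N m at 7.6°, −0.02 at 8.1°, −0.14 at 8.6°. The load is balanced at about 8.0°, so I'll go back 0.5° and push a little harder.

>>> carry_out(steps=[0.5,0,0,0,-0.5,0.5,0.05,0.01,0,-0.5,0.5,0.1,0.01,0,-0.5,0.5,0.1,0.01,0,-0.5,0.5,0.1,0.01,0,-0.5])

```text
clock: 15.5
tcp_pos: [0.6004, -0.3653, 0.0244]
eef_rot: [-2.058, -2.37, 0.003]
wrist_force: [-15.2, 1.6, 17.0]
width: 0.0098
```

```bash
python3 st.py
```

```text
0.0098 [-15.2   1.6  17. ] [0.08 4.11 0.13] [ 0.6004 -0.3653  0.0244]
```

The leaf is against a hard stop at x = 0.600. I'll take the push load off without pulling back, then open just enough.

>>> carry_out(steps=[0.5,-0.1,-0.01,0.02,0,0.5,-0.15,-0.02,0.03,0,0.5,-0.15,-0.02,0.03,0])

```text
clock: 15.8
tcp_pos: [0.6003, -0.3652, 0.0244]
eef_rot: [-2.058, -2.372, 0.002]
wrist_force: [-7.7, -2.2, 6.0]
width: 0.01
```

```bash
python3 st.py
```

```text
0.01 [-7.7 -2.2  6. ] [-0.53  1.9   0.04] [ 0.6003 -0.3652  0.0244]
```

>>> carry_out(steps=[0.5,-0.04,0,0.01,0,0.5,-0.04,0,0.01,0,1.2,-0.04,0,0.01,0,1.5,-0.04,0,0.01,0,1.8,-0.04,0,0.01,0,1.8,-0.04,0,0.01,0], squeeze=10)

```text
clock: 16.4
tcp_pos: [0.6015, -0.3639, 0.0242]
eef_rot: [2.057, 2.374, 0.0]
wrist_force: [-0.1, -0.4, 0.4]
width: 0.0178
```

```bash
python3 st.py; python3 - <<'E'
from h import *
s=np.mean([bot.camera('scene').astype(float) for _ in range(4)],0)
c=s[245:315,335:430];c=np.clip(255*(c/255)**.7*1.1,0,255).astype(np.uint8)
save(cv2.resize(c,None,fx=8,fy=8,interpolation=cv2.INTER_LANCZOS4),'open.png')
E
```

```text
0.0178 [-0.1 -0.4  0.4] [-0.06  0.1  -0.01] [ 0.6015 -0.3639  0.0242]
```

View pics/open.png

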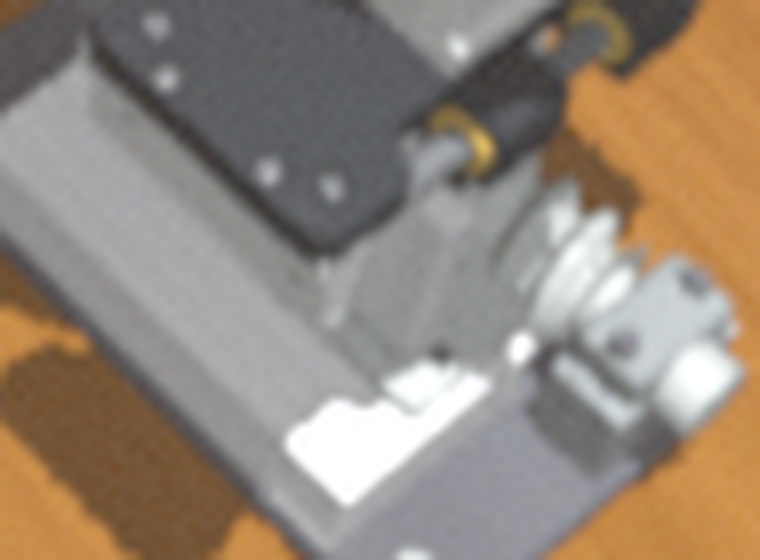

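>>> carry_out(steps=[1.8,0,0,0.5,0,1.8,0,0,1.5,0,1.8,0,0,3,0,1.8,0,0,5,0,1.8,0,0,7.5,0,1.8,0,0,10,0,1.8,-3,2,12,0,1.8,-7,5,12,0,1.8,-10,9,12,0,1.8,-13,13,12,0,1.8,-14,17,12,0,1.8,-15,21,12,0])

```text
clock: 17.8
tcp_pos: [0.4505, -0.153, 0.1452]
eef_rot: [2.059, 2.373, 0.003]
wrist_force: [1.3, 1.2, -0.1]
width: 0.0181
```

```bash
python3 st.py; python3 - <<'E'
from h import *
s=np.mean([bot.camera('scene').astype(float) for _ in range(4)],0).astype(np.uint8)
t=np.mean([bot.camera('top').astype(float) for _ in range(4)],0).astype(np.uint8)
save(cv2.resize(s[245:315,335:430],None,fx=8,fy=8,interpolation=cv2.INTER_LANCZOS4),'chs.png')
save(cv2.resize(t[165:225,325:400],None,fx=10,fy=10,interpolation=cv2.INTER_LANCZOS4),'cht.png')
E
```

```text
0.0181 [ 1.3  1.2 -0.1] [ 0.   -0.05 -0.06] [ 0.4505 -0.153   0.1452]
```

View pics/chs.png

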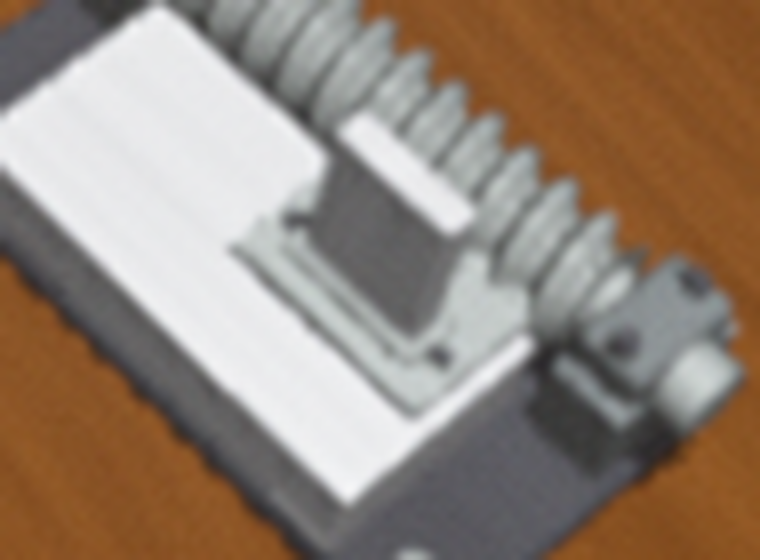

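View pics/cht.png

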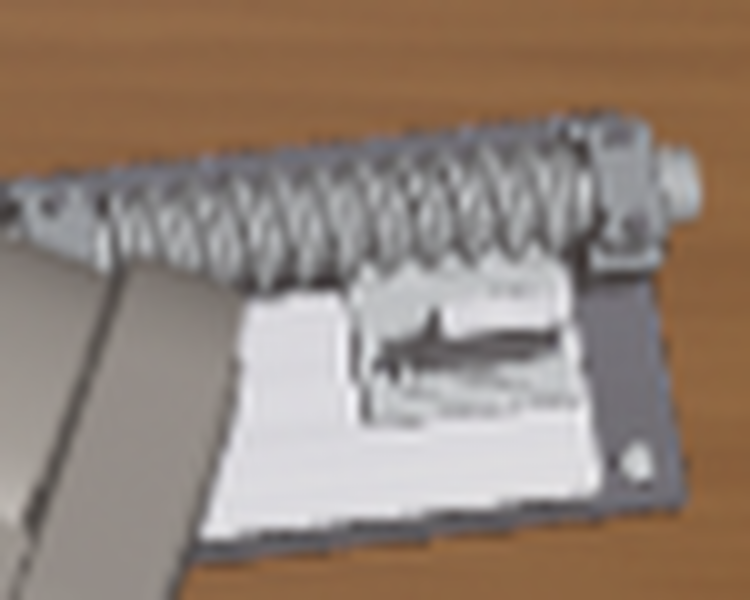

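```bash
python3 - <<'E'
from fit import *
m=.001
def L(x,y,z): return np.array([x,y,z])*m
rest=[L(-19,64,37),L(-19,-64,37),L(-85,-64,37),L(-85,64,37)]
print('scene: leaf in scene frame / fixture scene [639.2 -328.8] 7.72')
pts=[L(-15,30,43),L(-15,-30,43),L(-5,18,98),L(5,18,98),L(5,-18,98),L(-5,-18,98)]
o=[('scene',l,full(p,8,(335,245))) for l,p in zip(pts,[(234,240),(417,402),(340,132),(361,112),(475,208),(452,232)])]
o+=[('top',l,full(p,10,(325,165))) for l,p in zip([L(-15,30,43),L(-15,-30,43),L(5,-18,98),L(5,18,98)],[(368,415),(580,395),(550,300),(440,312)])]
fit(o,[.6,-.365,.14])
for n,f,y in (('s',(639.2,-328.8),7.72),('t',(634.6,-329.4),7.35)):
    a=np.radians(y);print(n,[ (f[0]-43.6*np.cos(a)-k*np.sin(a), f[1]-43.6*np.sin(a)+k*np.cos(a)) for k in(-30,)])
E
```

```text
scene: leaf in scene frame / fixture scene [639.2 -328.8] 7.72
scene [ 600.5 -363.3] 9.22 rms px 0.55
top [ 595.2 -362.8] 8.61 rms px 0.86
both [ 599.1 -363.5] 9.08 rms px 1.0
s [(np.float64(600.0251371660321), np.float64(-364.38497045017465))]
t [(np.float64(595.1961578853998), np.float64(-364.73125000063897))]
```

```bash
python3 - <<'E'
from h import *
s=np.mean([bot.camera('scene').astype(float) for _ in range(8)],0).astype(np.uint8)
np.save('s.npy',s)
g=cv2.resize(s[225:325,315:435],None,fx=6,fy=6,interpolation=cv2.INTER_CUBIC)
gg=cv2.cvtColor(g,cv2.COLOR_RGB2GRAY)
l=cv2.createLineSegmentDetector().detect(gg)[0][:,0]
for a in l:
    if np.hypot(a[2]-a[0],a[3]-a[1])<60: continue
    P=[(np.array(p)+.5)/6-.5+[315,225] for p in(a[:2],a[2:])]
    out=[]
    for z in(.037,.043,.098):
        A,B=[atz('scene',p,z) for p in P];d=B-A;out.append((round(float(np.degrees(np.arctan2(-d[0],d[1]))),1),np.round(A[:2],3).tolist(),round(float(np.hypot(*d[:2])),3)))
    th=(out[0][0]+90)%180-90
    print(np.round(a).astype(int).tolist(),out)
img=g.copy()
save(g,'g.png')
E
```

```text
[369, 238, 241, 121] [(8.0, [0.62, -0.327], 0.06), (8.0, [0.617, -0.33], 0.06), (8.0, [0.588, -0.352], 0.055)]
[237, 120, 101, 219] [(98.2, [0.611, -0.267], 0.064), (98.2, [0.608, -0.27], 0.064), (98.2, [0.579, -0.297], 0.059)]
[97, 222, 379, 500] [(-172.0, [0.545, -0.276], 0.129), (-172.0, [0.543, -0.279], 0.128), (-172.0, [0.519, -0.305], 0.119)]
[381, 497, 528, 376] [(-82.0, [0.564, -0.404], 0.068), (-82.0, [0.561, -0.406], 0.067), (-82.0, [0.536, -0.422], 0.062)]
[372, 221, 457, 299] [(-172.1, [0.625, -0.323], 0.038), (-172.1, [0.622, -0.325], 0.038), (-172.1, [0.592, -0.348], 0.035)]
[425, 436, 289, 308] [(8.5, [0.589, -0.394], 0.06), (8.5, [0.586, -0.396], 0.059), (8.5, [0.56, -0.414], 0.055)]
[449, 254, 397, 205] [(6.6, [0.639, -0.346], 0.024), (6.6, [0.636, -0.348], 0.024), (6.6, [0.605, -0.369], 0.022)]
[302, 304, 429, 425] [(-172.2, [0.585, -0.336], 0.056), (-172.2, [0.582, -0.339], 0.055), (-172.2, [0.556, -0.361], 0.051)]
[428, 376, 350, 302] [(7.4, [0.603, -0.378], 0.034), (7.4, [0.6, -0.38], 0.034), (7.4, [0.573, -0.399], 0.032)]
[508, 374, 433, 435] [(97.9, [0.626, -0.39], 0.035), (97.9, [0.623, -0.392], 0.035), (97.9, [0.594, -0.41], 0.032)]
[536, 398, 584, 441] [(-171.1, [0.628, -0.402], 0.019), (-171.1, [0.625, -0.404], 0.019), (-171.1, [0.595, -0.421], 0.018)]
[533, 260, 493, 315] [(110.5, [0.661, -0.362], 0.027), (110.5, [0.658, -0.364], 0.026), (110.5, [0.626, -0.384], 0.025)]
[411, 388, 329, 309] [(7.4, [0.596, -0.379], 0.037), (7.4, [0.593, -0.381], 0.036), (7.4, [0.566, -0.399], 0.034)]
[316, 490, 364, 537] [(-170.8, [0.548, -0.392], 0.02), (-170.8, [0.546, -0.394], 0.02), (-170.8, [0.522, -0.411], 0.019)]
```

View pics/g.png

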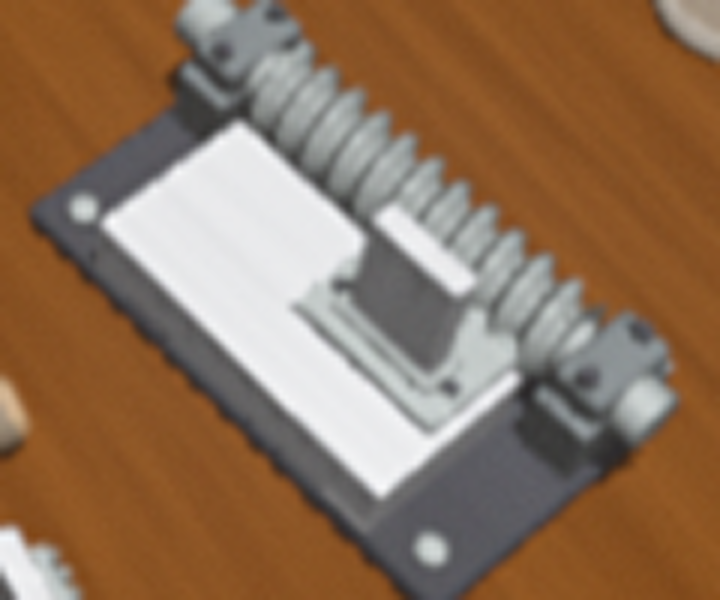

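```bash
python3 - <<'E'
from h import *
s=bot.camera('scene')
save(s,'final.png',1.4)
for q in('fine_leaf_center','stopper_1'): print(q,[(np.round(d['centre'],1),round(d['conf'],2)) for d in bot.pinpoint('scene',q)][:2])
E
```

```text
fine_leaf_center [(array([320.2, 327.6]), 0.96)]
stopper_1 [(array([304.7, 298.4]), 0.56)]
```

View pics/final.png

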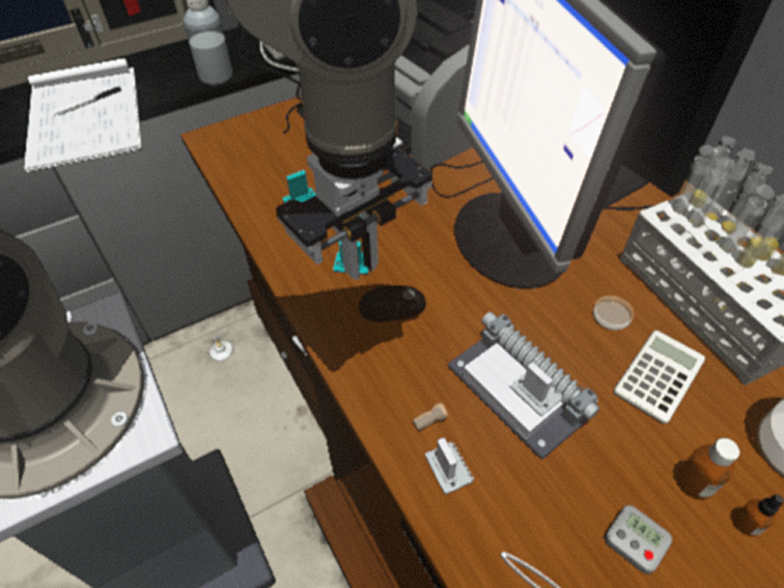

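The leaf is seated on the rest. The fine leaf and the stopper are where they were, and the gripper is clear of everything.

```bash
python3 -c "
from station import bot
print(bot.sign_off())"
```

```text
the job is handed in; nothing more can be done
None
```

The 5-tooth, 12 mm leaf is lying on the rest with its teeth in the spindle thread, let go and handed in at about 19–20 s. I pushed it against a hard stop at about 15 N and balanced the load between its two ends before opening the gripper.

**Checks that agreed**
- **Depth:** in each camera the tab's middle lies within about 0.5 mm of the fully home depth. The gap from the rest's back edge to the blade's back edge measured 27–28 mm, against 26.4 mm expected.
- **Ends equally deep:** leaf and rest edges are parallel at about 8.0° in the scene picture. The moment about the vertical was close to zero at 8.05°.
- **Flat:** the leaf looks flat on the rest in the scene picture; I did not measure its tilt.
- **Left alone:** the fine leaf and stopper are at their starting pixels to within 2 px.

**Checks that disagreed**
- **Finger height:** the fingertips appeared about 35 mm higher than the reported tool position. I confirmed this with a gentle closing test and gripped lower to allow for it.
- **Camera offset:** the two cameras differ by about 5 mm in absolute x. I relied on positions relative to the fixture and on contact instead.
- **Leaf angle:** a rougher fit from hand-picked corners gave about 9° for the leaf. I trusted the line measurement and the force balance over it.
- **Position along the spindle:** the same fit put the leaf 1–2 mm off its groove position. I took that as picking error, because the seated leaf held its position sideways.

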